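# Level the laundry scale and hold it pressed

### The job

Get the laundrette's counter scale ready: turn the blue tare knob on its head back to its zero stop, then lay the yellow spirit level lengthwise along the blue stripe of the steel pan and let go of it. Turn the orange levelling foot until the bubble stands between the two black lines, then press down on the level with the fingers so that the sprung pan sinks by about a centimetre in all, never down to its stop, with the bubble still between the lines. The job ends holding: finish while still pressing like that, and leave everything else on the counter where it stands.

Things in the scene. Friction and masses are not known exactly. Their poses are not given: they have to be found in the camera images.
- tare_grip (a point): Blue tare knob on the white scale head, right end of the scale seen from the robot: disc 44 mm across with an upright bar 42 long, 14 thick. This point: on the vertical knob axis, 7 below the bar's top, about 112 above the counter; x along the bar (white mark at its -x end), z up. The head's top is 37 below this point; a display block, top at 123 above the counter, begins 85 behind it.
- tare (a joint): Tare knob angle, rad: 0 at its zero stop, growing clockwise seen from above (starts 0.6 to 1.3; turn anticlockwise to reset). Friction 0.04 N m, stays where it is left. At 0 the bar lies along the x axis of pan_mid.
- level: Yellow spirit level, 200 long (x), 28 wide (y), 38 high, 0.27 to 0.36 kg, loose on the counter. Origin: centre of its underside, z up. The yellow bar is 26 high; on it at each end a red press pad, from 48 to 100 off the middle, top at 38; between them the green vial (94 long, top at 34, not solid). Either way round is right. Grip it across its width at the middle.
- bubble_mid (a point): Middle of the white bubble (18 mm long, 9 wide), on top of the vial, 34 mm above the level's underside; axes as the level's. Two black lines cross the vial 13 mm either side of the middle.
- bubble (a joint): Offset of the bubble from the middle of the vial along the level's x axis, m, stops at +-0.022. It runs to the high end: about 1.2 mm per mrad of tilt, settling within about 2 s. The bubble stands between the lines at under 4 mm either way.
- pan_mid (a point): Centre of the steel pan's top, about 85 mm above the counter; pan 160 (x) by 240 (y, towards the levelling foot), z up out of the pan. A blue stripe 36 wide runs along y through this point. The scale stands turned up to 0.15 rad. At the start the pan's +y end is low by 8 to 21 mrad; it tilts only about its x direction, about a line at its -y end.
- pan (a joint): How far the sprung pan is pushed down, m: 0 empty, hard stop at 0.020; spring 1000 N/m (10 N sinks it 10 mm; the level's own weight sinks it about 3 mm). It stays parallel to itself wherever it is pressed.
- foot_grip (a point): Orange wing knob of the levelling foot, beyond the pan's +y end, 215 mm from the pan's middle: disc 50 across, on it an upright wing 48 long, 14 thick, 30 tall. This point: on its vertical axis, 12 below the wing's top, about 100 above the counter; x along the wing, z up. It does not rise or sink; 56 below this point is the scale's arm.
- foot (a joint): Angle of the levelling foot, rad, growing clockwise seen from above, limits -2.4 and 1.4, friction 0.08 N m, stays where left. Clockwise raises the pan's foot end by 12 mrad per rad (bubble runs 14 mm per rad towards the foot). Starts -1.4 to -1.0; level comes at an angle within -0.4 to 0.4, different each time.
- detergent: Bystander: blue detergent bottle, 80 across, 210 high; origin centre of its underside.
- softener: Bystander: white softener bottle, 72 across, 190 high; origin centre of its underside.
- stain_can: Bystander: green can, 60 across, 150 high; origin centre of its underside.
- token_cup: Bystander: orange cup, 80 across, 80 high; origin centre of its underside.
- mug: Bystander: white mug, 80 across, 90 high, handle at its +y; origin centre of its underside.
- driver: Bystander: screwdriver lying on the counter, along its x axis; origin at its middle underside.
- peg_jar: Bystander: glass jar with yellow lid, 70 across, 100 high; origin centre of its underside.
Not all that is in view belongs to the job. Of the things that look like the level, the middle-sized one is meant.

How it is judged:
By the outcome, as a careful person would: the job done as asked, in the order asked, and still so for the second after the job is handed in, while the arm keeps its last pose, push and grip.
It also fails if it takes over 72 s, if anything falls off the work surface, if the arm or the gripper's body presses on something with over 40 N, if the wrist force passes 120 N, or if a joint passes its speed limit or range.

### The arm

A 6-joint arm with a two-finger parallel gripper is mounted at the origin on the work surface. World frame = base frame: x ahead of the robot, y to its left, z up, the work surface at z = 0. Lengths are in mm, angles in rad, forces in N, time in s.
With the tool pointing down it reaches from about 275 to 975 mm from the base axis. Payload 8.4 kg.
Tool frame: the origin (TCP) lies at the very end of the fingers, on their centre line; the grasp point (between the pads) lies 19 mm behind it; z points along the fingers, y is the line along which they close (so a half turn about z gives the same grasp; the last joint's range is limited). The gripper opens to 92 mm and grips with 3 to 60 N. Pads are 20 mm wide; open, the fingers measure 128 mm over their backs; the gripper's body (75 mm by 189 mm) begins 69 mm behind the grasp point.
Start: joints at [1.329, 0.353, 1.633, -0, 1.155, -0.002], TCP at [148.441, 607.119, 214.583] pointing down, gripper open.
Joint ranges: [-2.63, 2.63], [-0.92, 2.1], [0.06, 2.66], [-1.3, 4.44], [0, 2.69], [-3.02, 3.02]. Speed limits (rad/s): [2.22, 2.22, 2.79, 3.14, 3.14, 3.14].

### API

Orientations are given as a unit quaternion [x, y, z, w].
In Python, from rig import ctrl, capture, look_for, place_of gives the robot as it stands.
- The arm moves only by the tool step_arm, never from a script. Its arguments are lists of equal length, an entry for each row: "xyz": the shift along the tool's x, y, z in cm, a list of three; "angular": the turn, a rotation vector about the tool's x, y, z in rad, a list of three; "fingers": the gripper's target within -1 to 1 (fully open at 1, half-way at 0, shut at -1). In form: {"xyz": [[x, y, z], ...], "angular": [[rx, ry, rz], ...], "fingers": [fingers, ...]}. A call has 1 to 8 rows; each row is the pose to reach, as a shift and turn from the pose commanded when the call began, along the tool's axes at that moment; what a row does not reach only later rows make up. A row lasts 1/12 s, in which the tool goes at most 41.7 mm and 7.16 degrees, less where a joint would pass 70% of its speed; a pose out of reach is approached as far as the arm can. A call with a gripper value outside its range is refused whole. The fingers move at their own pace and stop on an object; the grip force is fixed at half the most. Time passes only in rows, so rows that repeat a pose let the fingers close. It gives the time, the measured TCP pose, the force, the opening and the grip force at its end, in the units of the state.
- ctrl.sense(): the state, without advancing time (a new reading comes with each control period).
- capture(name): name is "scene" or "top"; returns a dict with "color" (384x512x3 uint8, red, green, blue), "mtx" (3x3 intrinsics, pixels), "D" ([k1, k2, p1, p2, k3] as OpenCV has them; the pictures are not rectified), "rvec" (rotation vector, rad) and "tvec" (3), from world to camera coordinates, as OpenCV has them. Camera axes: x right, y down, z forward; pixel columns grow to the right and rows downward; lengths in mm; the calibration is good to about 2 mm. A picture is of the moment at which its call begins. There is no depth.
- ctrl.finish_job(): hands the job in; it is judged then, once.
Trained networks look in the newest picture that a camera, given by its name, has taken for a name from the list of things; names that differ only in an ending like _2 or _b are one class to them, and where a whole thing is asked for, a point or a joint stands for the part that bears it (a point fixed in the world has none). Each returns a list of dicts, best first, with "score" (0 to 1); they miss things now and then, are a little off and sometimes report something else, mostly with a low value. They report only what shows in the picture. A call takes as long as a camera call. They do not tell look-alikes from the thing itself.
- look_for(camera, query): "bbox" ([left, top, right, bottom] in pixels, round what is visible of it).
- place_of(camera, query): "centre" ([column, row] in pixels: a listed point, or the origin of a listed thing).
The state is a dict: "time": time; "q": joint angles; "qvel": joint speeds; "effort": joint torques, N m; "eef_pos": TCP position; "orientation": TCP orientation; "ft_force": force on the tool from outside, world axes, zero at the start; "wrist_torque": the same for the moment, N m; "gripper_width": opening from 0.0 (shut) to 1.0 (fully open); "grasp_force": force on a finger pad.
Only numpy, scipy, OpenCV 4.12 (cv2) and the standard library are available. Lean on these libraries where they do the work, as an engineer would, in place of code of your own. Each camera call takes 0.05 s, during which the arm holds its last target. There are 200 camera calls.

## Working session

There is one attempt and no reset: what is moved stays moved. The work goes in short steps, Python scripts to look and compute and a tool call to move; the robot and the scene stay as the last step left them, time stands still between calls to the robot, and variables do not carry over. Pictures are saved under pics/ and viewed, at most 10 in all, crops included, and the job is handed in when it is done.

Besides the shell and the picture viewer there is one more tool, called as name(argument=value, ...), one argument or row to a line, values as JSON. step_arm: Moves the arm, as the interface text tells. Its arguments: {"type":"object","properties":{"xyz":{"type":"array","items":{"type":"array","items":{"type":"number"}}},"angular":{"type":"array","items":{"type":"array","items":{"type":"number"}}},"fingers":{"type":"array","items":{"type":"number"}}},"required":["xyz","angular","fingers"]}

```bash
mkdir -p pics; cat > h.py <<'E'
import numpy as np, cv2
from rig import ctrl, capture, look_for, place_of
def ray(c,px):
    u=cv2.undistortPoints(np.array([[px]],float),c["mtx"],c["D"])[0,0]
    R=cv2.Rodrigues(np.array(c["rvec"],float))[0]; t=np.array(c["tvec"],float).ravel()
    return -R.T@t, R.T@np.array([u[0],u[1],1.])
def at(c,px,z):
    o,d=ray(c,px); return o+d*(z-o[2])/d[2]
def proj(c,p):
    return cv2.projectPoints(np.array(p,float).reshape(-1,1,3),np.array(c["rvec"],float),np.array(c["tvec"],float),c["mtx"],c["D"])[0][:,0]
def save(n,im,s=1):
    cv2.imwrite("pics/"+n,cv2.cvtColor(cv2.resize(im,None,fx=s,fy=s,interpolation=cv2.INTER_CUBIC),cv2.COLOR_RGB2BGR))
E
python3 - <<'E'
from h import *
Z=dict(tare_grip=112,level=0,bubble_mid=34,pan_mid=85,foot_grip=100,detergent=0,softener=0,stain_can=0,token_cup=0,mug=0,driver=0,peg_jar=0)
for n in("scene","top"):
    c=capture(n); save(n+"0.png",c["color"],1.5)
    print(n,ray(c,[256,192])[0].round())
    for k,z in Z.items():
        print(k,[(np.round(r["centre"]).tolist(),round(r["score"],2),at(c,r["centre"],z)[:2].round().tolist()) for r in place_of(n,k)][:4])
print(ctrl.sense())
E
```

```text
scene [1175.  401. 1042.]
tare_grip [([150.0, 142.0], 0.66, [573.0, -316.0])]
level [([422.0, 207.0], 0.91, [294.0, 513.0]), ([347.0, 184.0], 0.81, [330.0, 270.0])]
bubble_mid [([427.0, 199.0], 0.54, [284.0, 516.0]), ([191.0, 254.0], 0.48, [803.0, -11.0])]
pan_mid [([190.0, 256.0], 0.66, [829.0, 11.0]), ([200.0, 175.0], 0.56, [588.0, -120.0])]
foot_grip [([269.0, 196.0], 0.79, [564.0, 104.0])]
detergent [([187.0, 257.0], 0.81, [802.0, -30.0])]
softener [([233.0, 280.0], 0.8, [798.0, 123.0])]
stain_can [([146.0, 229.0], 0.8, [789.0, -188.0])]
token_cup [([340.0, 276.0], 0.73, [642.0, 377.0])]
mug [([176.0, 119.0], 0.75, [361.0, -391.0]), ([283.0, 281.0], 0.3, [731.0, 243.0])]
driver [([150.0, 144.0], 0.69, [507.0, -396.0]), ([247.0, 148.0], 0.68, [356.0, -92.0]), ([349.0, 183.0], 0.17, [323.0, 274.0])]
peg_jar [([281.0, 279.0], 0.56, [729.0, 235.0])]
top [ 342.   72. 1419.]
tare_grip [([370.0, 180.0], 0.56, [584.0, -321.0]), ([303.0, 182.0], 0.36, [581.0, -100.0])]
level [([190.0, 258.0], 0.83, [339.0, 284.0]), ([232.0, 258.0], 0.69, [338.0, 139.0]), ([125.0, 273.0], 0.68, [293.0, 505
[... 587 characters left out ...]
'time': 1.3, 'q': array([ 1.32859209e+00,  3.53049161e-01,  1.63338171e+00,  6.73676440e-05,
        1.15520897e+00, -2.39415092e-03]), 'qvel': array([ 0.00099663, -0.00088747,  0.00097934,  0.00092792, -0.00019276,
        0.0005356 ]), 'effort': array([ 1.12457508e-04, -5.93765366e+01, -3.34557903e+01,  6.99874735e-02,
        1.58985250e-02, -1.29844841e-05]), 'eef_pos': array([148.42528525, 607.1266888 , 214.56008053]), 'orientation': array([ 1.19631433e-01,  9.92818371e-01, -1.96591268e-05, -3.34645730e-05]), 'ft_force': array([ 0.25668296,  0.94012365, -0.30547601]), 'wrist_torque': array([-0.0016912 , -0.00182969,  0.03471815]), 'grasp_force': 0.0, 'gripper_width': 0.9955256829728202}
```

View pics/top0.png

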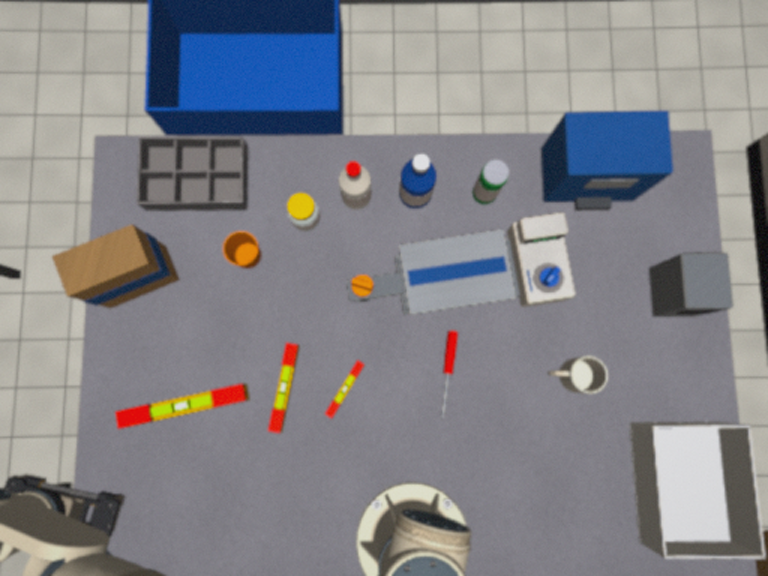

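View pics/scene0.png

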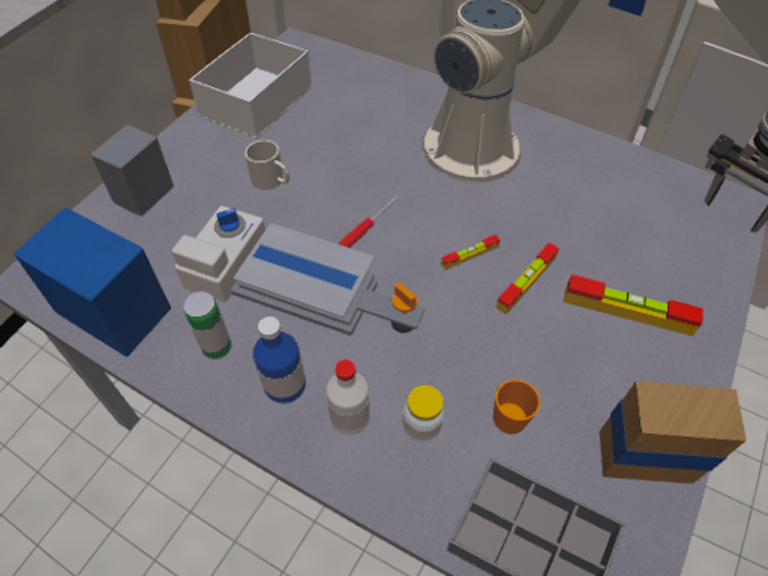

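```bash
python3 - <<'E'
from h import *
c=capture("top"); im=c["color"]; hsv=cv2.cvtColor(im,cv2.COLOR_RGB2HSV)
s=capture("scene")["color"]
f=lambda a:cv2.resize(a,(400,300),interpolation=cv2.INTER_CUBIC)
save("crop1.png",np.vstack([np.hstack([f(im[225:295,170:263]),f(im[165:204,340:392])]),np.hstack([f(im[170:209,222:274]),f(s[130:169,130:182])])]))
def comp(mask,box,z,n):
    l,t,r,b=box; m=np.zeros(im.shape[:2],np.uint8); m[t:b,l:r]=mask[t:b,l:r]
    ys,xs=np.nonzero(m); P=np.array([at(c,(x,y),z)[:2] for x,y in zip(xs,ys)])
    mu=P.mean(0); w,v=np.linalg.eigh(np.cov((P-mu).T)); a=v[:,1]; q=(P-mu)@a
    print(n,len(P),"centroid",mu.round(1),"ang",round(np.degrees(np.arctan2(a[1],a[0])),1),"len",np.ptp(q).round(),"mid",(mu+a*(q.max()+q.min())/2).round(1))
H,S,V=[hsv[...,i].astype(int) for i in range(3)]
red=((H<8)|(H>172))&(S>150)
yel=(H>18)&(H<75)&(S>120)
lv=(red|yel).astype(np.uint8)
comp(lv,(170,225,205,292),34,"mid level"); comp(lv,(215,238,246,282),25,"small"); comp(lv,(70,250,168,290),45,"large")
blue=((H>100)&(H<125)&(S>120)).astype(np.uint8)
comp(blue,(266,165,342,195),85,"stripe")
comp(blue,(350,170,380,200),105,"tare")
org=((H>8)&(H<22)&(S>150)).astype(np.uint8)
comp(org,(225,178,255,205),100,"foot")
E
```

```text
mid level 467 centroid [338.1 283.8] ang 169.2 len 198.0 mid [339.6 283.5]
small 210 centroid [333.6 147.3] ang 148.1 len 138.0 mid [333.8 147.2]
large 955 centroid [302.6 507.9] ang 101.5 len 286.0 mid [303.5 503.5]
stripe 599 centroid [ 591.3 -107.8] ang 98.1 len 215.0 mid [ 591.3 -107.9]
tare 127 centroid [ 572.7 -308.9] ang 130.8 len 46.0 mid [ 574.4 -310.9]
foot 160 centroid [558.6 103.4] ang 173.7 len 47.0 mid [558.3 103.5]
```

View pics/crop1.png

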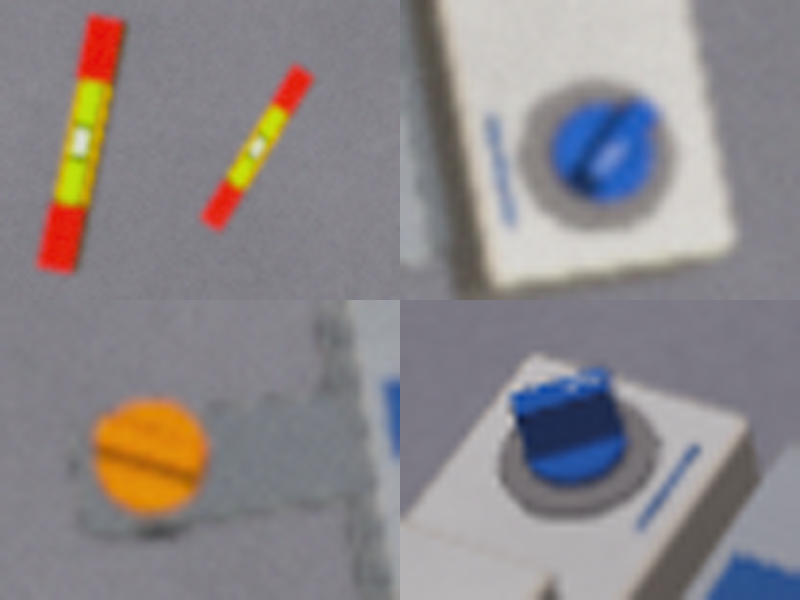

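Candidates in the top picture (1.5x pixels) are the large level at (182,405), the middle one at (284,388) and the small one at (345,390). They measure 286, 198 and 138 mm, so I choose the middle one, and the close crop agrees. The tare bar lies at about -45° and the foot wing at about 75°. The stripe runs at 98° through (591,-108).

```bash
cat >> h.py <<'E'
def plan(*tgts):
    s=ctrl.sense(); q=s["orientation"]
    from scipy.spatial.transform import Rotation as Ro
    R=Ro.from_quat(q).as_matrix(); ya=np.degrees(np.arctan2(R[1,1],R[0,1]))
    print("t",round(s["time"],2),"pos",s["eef_pos"].round(1),"yang",ya.round(1),"tz",R[:,2].round(3),"f",s["ft_force"].round(1),"tq",s["wrist_torque"].round(2),"w",round(s["gripper_width"]*92,1),"q6",s["q"][5].round(2))
    for x,y,z,a in tgts:
        d=R.T@(np.array([x,y,z])-s["eef_pos"])/10
        Rt=np.array([[np.sin(np.radians(a)),np.cos(np.radians(a)),0],[-np.cos(np.radians(a)),np.sin(np.radians(a)),0],[0,0,-1]])
        Rt[:,0]=np.cross(Rt[:,1],Rt[:,2])
        print("->",(x,y,z,a),"cm",d.round(2),"rv",Ro.from_matrix(R.T@Rt).as_rotvec().round(3))
E
python3 - <<'E'
from h import *
c=capture("top")
print(at(c,(366.7,185.2),85),at(c,(369.3,182.6),119))
plan((575,-311,180,45),(575,-311,96,45))
E
```

```text
[ 572.02289071 -315.80440648   85.        ] [ 574.64417031 -314.82000636  119.        ]
t 1.45 pos [148.4 607.2 214.6] yang 76.3 tz [ 0.  0. -1.] f [-0.7  0.  -0.2] tq [0.01 0.03 0.01] w 91.9 q6 -0.0
-> (575, -311, 180, 45) cm [-63.24 -79.06   3.45] rv [ 0.    -0.     0.546]
-> (575, -311, 96, 45) cm [-63.24 -79.06  11.85] rv [ 0.    -0.     0.546]
```

step_arm(
  xyz=[
    [-63.2,-79.4,3.4],
    [-63.2,-79.4,3.4],
    [-63.2,-79.4,3.4],
    [-63.2,-79.4,3.4],
    [-63.2,-79.4,3.4],
    [-63.2,-79.4,3.4],
    [-63.2,-79.4,3.4],
    [-63.2,-79.4,3.4],
  ],
  angular=[
    [0,0,0.55],
    [0,0,0.55],
    [0,0,0.55],
    [0,0,0.55],
    [0,0,0.55],
    [0,0,0.55],
    [0,0,0.55],
    [0,0,0.55],
  ],
  fingers=[0,0,0,0,0,0,0,0],
)

```text
time: 2.12
eef_pos: [288.4, 302.9, 203.6]
orientation: [0.384, 0.923, 0.0, 0.0]
ft_force: [0.8, 0.3, -0.2]
gripper_width: 0.499
grasp_force: 0.0
```

```bash
python3 -c "
from h import *
plan((573.5,-314.5,180,45))"
```

```text
t 2.12 pos [288.4 302.9 203.6] yang 44.8 tz [ 0.001  0.    -1.   ] f [ 0.8  0.3 -0.2] tq [-0.02 -0.03  0.03] w 45.9 q6 0.02
-> (573.5, -314.5, 180, 45) cm [-63.91 -23.25   2.35] rv [ 0.001  0.    -0.004]
```

step_arm(
  xyz=[
    [-63.4,-23.2,2.3],
    [-63.4,-23.2,2.3],
    [-63.4,-23.2,2.3],
    [-63.4,-23.2,2.3],
    [-63.4,-23.2,2.3],
    [-63.4,-23.2,2.3],
    [-63.4,-23.2,2.3],
    [-63.4,-23.2,2.3],
  ],
  angular=[
    [0,0,0],
    [0,0,0],
    [0,0,0],
    [0,0,0],
    [0,0,0],
    [0,0,0],
    [0,0,0],
    [0,0,0],
  ],
  fingers=[0,0,0,0,0,0,0,0],
)

```text
time: 2.78
eef_pos: [427.6, -0.3, 192.4]
orientation: [0.385, 0.923, 0.0, 0.0]
ft_force: [0.2, 2.0, -0.3]
gripper_width: 0.499
grasp_force: 0.0
```

```bash
python3 -c "
from h import *
plan((573.5,-314.5,180,45))"
```

```text
t 2.78 pos [ 4.276e+02 -3.000e-01  1.924e+02] yang 44.7 tz [ 0.001  0.    -1.   ] f [ 0.2  2.  -0.3] tq [-0.06 -0.06  0.05] w 45.9 q6 -0.79
-> (573.5, -314.5, 180, 45) cm [-32.59 -11.75   1.25] rv [ 0.001  0.001 -0.005]
```

step_arm(
  xyz=[
    [-32,-11.5,1.3],
    [-32,-11.5,1.3],
    [-32,-11.5,1.3],
    [-32,-11.5,1.3],
    [-32,-11.5,1.3],
    [-32,-11.5,1.3],
    [-32,-11.5,1.3],
    [-32,-11.5,1.3],
  ],
  angular=[
    [0,0,0],
    [0,0,0],
    [0,0,0],
    [0,0,0],
    [0,0,0],
    [0,0,0],
    [0,0,0],
    [0,0,0],
  ],
  fingers=[0,0,0,0,0,0,0,0],
)

```text
time: 3.45
eef_pos: [568.2, -302.3, 179.2]
orientation: [0.385, 0.923, 0.0, 0.0]
ft_force: [1.7, 0.8, 0.8]
gripper_width: 0.496
grasp_force: 0.0
```

```bash
python3 -c "
from h import *
plan((573.5,-314.5,96,45))"
```

```text
t 3.45 pos [ 568.2 -302.3  179.2] yang 44.7 tz [ 0.  0. -1.] f [1.7 0.8 0.8] tq [-0.1  -0.03  0.04] w 45.6 q6 -1.27
-> (573.5, -314.5, 96, 45) cm [-1.24 -0.48  8.32] rv [ 0.     0.    -0.005]
```

step_arm(
  xyz=[
    [-0.3,-0.1,2],
    [-0.3,-0.1,4],
    [-0.3,-0.1,4],
    [-0.3,-0.1,4],
  ],
  angular=[
    [0,0,0],
    [0,0,0],
    [0,0,0],
    [0,0,0],
  ],
  fingers=[0,0,0,0],
)

```text
time: 3.78
eef_pos: [568.2, -302.5, 138.4]
orientation: [0.385, 0.923, 0.0, -0.001]
ft_force: [0.3, 0.8, 0.3]
gripper_width: 0.499
grasp_force: 0.0
```

```bash
python3 - <<'E'
from h import *
plan((573.5,-314.5,96,45))
c=capture("top");s=capture("scene")
f=lambda a:cv2.resize(a,(400,300),interpolation=cv2.INTER_CUBIC)
save("crop2.png",np.hstack([f(c["color"][150:219,330:422]),f(s["color"][110:179,110:202])]))
E
```

```text
t 3.78 pos [ 568.2 -302.5  138.4] yang 44.7 tz [-0.003  0.001 -1.   ] f [0.3 0.8 0.3] tq [-0.02  0.06 -0.03] w 45.9 q6 -1.27
-> (573.5, -314.5, 96, 45) cm [-1.24 -0.46  4.23] rv [-0.001 -0.003 -0.005]
```

View pics/crop2.png

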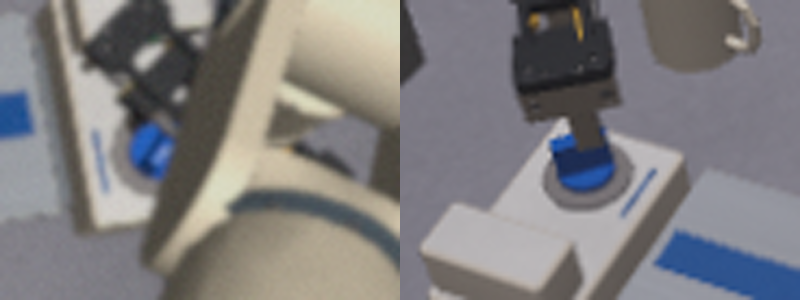

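step_arm(
  xyz=[
    [-1.2,-0.4,0],
    [-1.2,-0.4,2],
    [-1.2,-0.4,4.2],
    [-1.2,-0.4,4.2],
    [-1.2,-0.4,4.2],
    [-1.2,-0.4,4.2],
    [-1.2,-0.4,4.2],
    [-1.2,-0.4,4.2],
  ],
  angular=[
    [0,0,0],
    [0,0,0],
    [0,0,0],
    [0,0,0],
    [0,0,0],
    [0,0,0],
    [0,0,0],
    [0,0,0],
  ],
  fingers=[0,0,0,0,0,-1,-1,-1],
)

```text
time: 4.55
eef_pos: [575.6, -314.7, 98.9]
orientation: [0.385, 0.923, -0.0, 0.001]
ft_force: [0.6, -1.1, -0.0]
gripper_width: 0.305
grasp_force: 0.0
```

```bash
python3 -c "
from h import *
plan((573.5,-314.5,96,45))"
```

```text
t 4.55 pos [ 575.6 -314.7   98.9] yang 44.8 tz [ 0.002 -0.001 -1.   ] f [ 0.6 -1.1 -0. ] tq [-0.04  0.01 -0.  ] w 28.0 q6 -1.28
-> (573.5, -314.5, 96, 45) cm [ 0.16 -0.13  0.29] rv [ 0.001  0.002 -0.004]
```

step_arm(
  xyz=[
    [0,0,0.3],
    [0,0,0.3],
    [0,0,0.3],
    [0,0,0.3],
  ],
  angular=[
    [0,0,0],
    [0,0,0],
    [0,0,0],
    [0,0,0],
  ],
  fingers=[-1,-1,-1,-1],
)

```text
time: 4.88
eef_pos: [574.8, -314.3, 94.6]
orientation: [0.385, 0.923, -0.0, 0.0]
ft_force: [-0.4, 0.7, 2.6]
gripper_width: 0.151
grasp_force: 29.9
```

```bash
python3 -c "
from h import *
plan((573.5,-314.5,96,45))"
```

```text
t 4.88 pos [ 574.8 -314.3   94.6] yang 44.8 tz [ 0. -0. -1.] f [-0.4  0.7  2.6] tq [-0.05 -0.02  0.01] w 13.9 q6 -1.28
-> (573.5, -314.5, 96, 45) cm [ 0.07 -0.1  -0.14] rv [ 0.     0.    -0.004]
```

step_arm(
  xyz=[
    [0,0,0],
    [0,0,0],
    [0,0,0],
    [0,0,0],
    [0,0,0],
    [0,0,0],
    [0,0,0],
    [0,0,0],
  ],
  angular=[
    [0,0,-0.12],
    [0,0,-0.24],
    [0,0,-0.36],
    [0,0,-0.48],
    [0,0,-0.6],
    [0,0,-0.7],
    [0,0,-0.8],
    [0,0,-0.85],
  ],
  fingers=[-1,-1,-1,-1,-1,-1,-1,-1],
)

```text
time: 5.55
eef_pos: [575.2, -312.8, 94.6]
orientation: [-0.033, 0.999, 0.001, 0.0]
ft_force: [2.0, 6.4, 3.5]
gripper_width: 0.15
grasp_force: 29.9
```

```bash
python3 -c "
from h import *
plan((574.8,-314.3,95,98.1))"
```

```text
t 5.55 pos [ 575.2 -312.8   94.6] yang 93.7 tz [ 0.001  0.002 -1.   ] f [2.  6.4 3.5] tq [ 1.31 -0.4  -0.06] w 13.8 q6 -2.14
-> (574.8, -314.3, 95, 98.1) cm [ 0.05 -0.14 -0.04] rv [ 0.002  0.001 -0.076]
```

step_arm(
  xyz=[
    [0,0,0],
    [0,0,0],
    [0,0,0],
  ],
  angular=[
    [0,0,-0.03],
    [0,0,-0.06],
    [0,0,-0.06],
  ],
  fingers=[-1,-1,-1],
)

```text
time: 5.8
eef_pos: [575.2, -312.7, 94.6]
orientation: [-0.061, 0.998, 0.001, 0.0]
ft_force: [2.3, 7.5, 3.4]
gripper_width: 0.147
grasp_force: 29.9
```

```bash
python3 -c "
from h import *
plan((574.8,-314.3,95,98.1))"
```

```text
t 5.8 pos [ 575.2 -312.7   94.6] yang 97.0 tz [ 0.001  0.002 -1.   ] f [2.3 7.5 3.4] tq [ 1.39 -0.34  0.03] w 13.5 q6 -2.2
-> (574.8, -314.3, 95, 98.1) cm [ 0.06 -0.15 -0.04] rv [ 0.002  0.001 -0.02 ]
```

step_arm(
  xyz=[
    [0,0,0],
    [0,0,0],
    [0,0,0],
  ],
  angular=[
    [0,0,-0.03],
    [0,0,-0.05],
    [0,0,-0.05],
  ],
  fingers=[-1,-1,-1],
)

```text
time: 6.05
eef_pos: [575.3, -312.7, 94.6]
orientation: [-0.085, 0.996, 0.001, 0.001]
ft_force: [1.8, 8.1, 2.2]
gripper_width: 0.15
grasp_force: 30.6
```

```bash
python3 -c "
from h import *
plan((574.8,-314.3,95,98.1))"
```

```text
t 6.05 pos [ 575.3 -312.7   94.6] yang 99.7 tz [ 0.001  0.003 -1.   ] f [1.8 8.1 2.2] tq [ 1.4  -0.46 -0.75] w 13.8 q6 -2.24
-> (574.8, -314.3, 95, 98.1) cm [ 0.08 -0.15 -0.04] rv [0.002 0.001 0.028]
```

step_arm(
  xyz=[
    [0,0,0],
    [0,0,0],
    [0,0,0],
  ],
  angular=[
    [0,0,-0.03],
    [0,0,-0.05],
    [0,0,-0.05],
  ],
  fingers=[-1,-1,-1],
)

```text
time: 6.3
eef_pos: [575.5, -312.7, 94.6]
orientation: [-0.109, 0.994, 0.001, 0.001]
ft_force: [3.0, 8.4, 2.7]
gripper_width: 0.158
grasp_force: 32.1
```

```bash
python3 -c "
from h import *
plan((574.8,-314.3,95,98.1))"
```

```text
t 6.3 pos [ 575.5 -312.7   94.6] yang 102.6 tz [ 0.001  0.003 -1.   ] f [3.  8.4 2.7] tq [ 1.38 -0.49 -0.94] w 14.6 q6 -2.29
-> (574.8, -314.3, 95, 98.1) cm [ 0.11 -0.14 -0.04] rv [0.002 0.002 0.078]
```

step_arm(
  xyz=[
    [0,0,0],
    [0,0,0],
    [0,0,0],
    [0,0,-3],
    [0,0,-7],
    [0,0,-8],
  ],
  angular=[
    [0,0,0.05],
    [0,0,0.05],
    [0,0,0.05],
    [0,0,0.05],
    [0,0,0.05],
    [0,0,0.05],
  ],
  fingers=[-0.3,-0.1,0,0,0,0],
)

```text
time: 6.8
eef_pos: [576.8, -315.6, 179.7]
orientation: [-0.086, 0.996, -0.002, 0.003]
ft_force: [0.3, -0.1, 0.7]
gripper_width: 0.498
grasp_force: 0.0
```

```bash
python3 -c "
from h import *
plan((339,284,120,79.2))"
```

```text
t 6.8 pos [ 576.8 -315.6  179.7] yang 99.8 tz [ 0.005 -0.003 -1.   ] f [ 0.3 -0.1  0.7] tq [ 0.06 -0.07 -0.01] w 45.9 q6 -2.25
-> (339, 284, 120, 79.2) cm [13.22 63.17  5.65] rv [-0.003  0.005  0.36 ]
```

step_arm(
  xyz=[
    [13.2,63.2,4.5],
    [13.2,63.2,4.5],
    [13.2,63.2,4.5],
    [13.2,63.2,4.5],
    [13.2,63.2,4.5],
    [13.2,63.2,4.5],
    [13.2,63.2,4.5],
    [13.2,63.2,4.5],
  ],
  angular=[
    [0,0,0.36],
    [0,0,0.36],
    [0,0,0.36],
    [0,0,0.36],
    [0,0,0.36],
    [0,0,0.36],
    [0,0,0.36],
    [0,0,0.36],
  ],
  fingers=[0.3,0.3,0.3,0.3,0.3,0.3,0.3,0.3],
)

```text
time: 7.47
eef_pos: [451.6, -3.6, 151.2]
orientation: [0.094, 0.996, -0.0, 0.0]
ft_force: [1.2, 0.7, -0.3]
gripper_width: 0.654
grasp_force: 0.0
```

```bash
python3 - <<'E'
from h import *
plan((339,284,100,79.2))
c=capture("top");s=capture("scene")
f=lambda a:cv2.resize(a,(400,300),interpolation=cv2.INTER_CUBIC)
save("crop3.png",np.vstack([np.hstack([f(c["color"][165:204,340:392]),f(s["color"][130:169,130:182])]),np.hstack([f(c["color"][140:215,250:350]),f(c["color"][170:209,222:274])])]))
E
```

```text
t 7.47 pos [451.6  -3.6 151.2] yang 79.2 tz [ 0.001 -0.    -1.   ] f [ 1.2  0.7 -0.3] tq [ 0.04 -0.02  0.  ] w 60.2 q6 -1.39
-> (339, 284, 100, 79.2) cm [16.47 26.14  5.11] rv [ 0.     0.001 -0.001]
```

View pics/crop3.png

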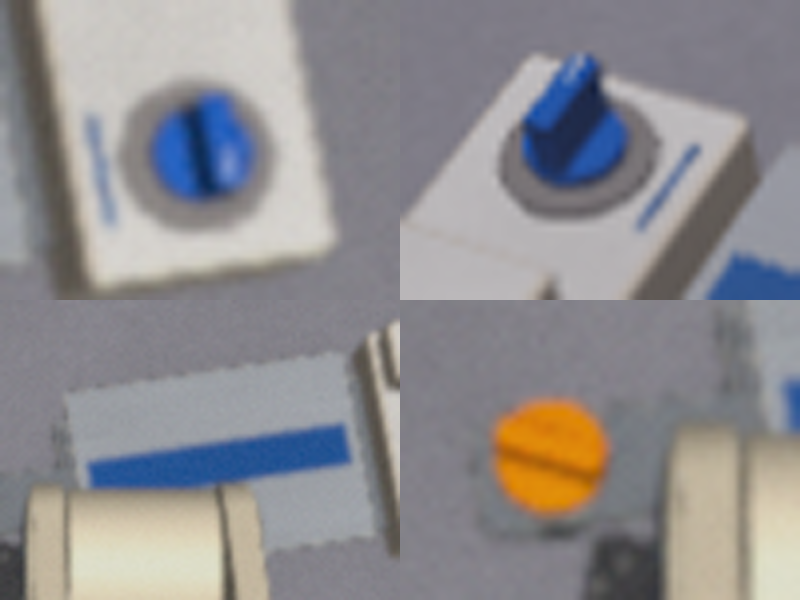

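The tare bar now lies parallel to the head's blue zero line, so the knob is back at its zero stop. Next is the level.

step_arm(
  xyz=[
    [16.2,25.8,5],
    [16.2,25.8,5],
    [16.2,25.8,5],
    [16.2,25.8,5],
    [16.2,25.8,5],
    [16.2,25.8,5],
    [16.2,25.8,5],
    [16.2,25.8,5],
  ],
  angular=[
    [0,0,0],
    [0,0,0],
    [0,0,0],
    [0,0,0],
    [0,0,0],
    [0,0,0],
    [0,0,0],
    [0,0,0],
  ],
  fingers=[0.2,0.2,0.2,0.2,0.2,0.2,0.2,0.2],
)

```text
time: 8.23
eef_pos: [341.3, 282.3, 100.8]
orientation: [0.093, 0.996, 0.001, 0.0]
ft_force: [0.7, -0.7, -0.1]
gripper_width: 0.6
grasp_force: 0.0
```

```bash
python3 -c "
from h import *
plan((339,284,5,79.2))"
```

```text
t 8.23 pos [341.3 282.3 100.8] yang 79.3 tz [ 0.001  0.001 -1.   ] f [ 0.7 -0.7 -0.1] tq [ 0.   -0.05  0.01] w 55.2 q6 -0.7
-> (339, 284, 5, 79.2) cm [0.26 0.11 9.58] rv [0.001 0.    0.001]
```

step_arm(
  xyz=[
    [0.2,0.1,4],
    [0.2,0.1,7.5],
    [0.2,0.1,9.4],
    [0.2,0.1,9.4],
    [0.2,0.1,9.4],
    [0.2,0.1,9.4],
    [0.2,0.1,9.4],
    [0.2,0.1,9.4],
  ],
  angular=[
    [0,0,0],
    [0,0,0],
    [0,0,0],
    [0,0,0],
    [0,0,0],
    [0,0,0],
    [0,0,0],
    [0,0,0],
  ],
  fingers=[0.2,0.2,0.2,0.2,-1,-1,-1,-1],
)

```text
time: 8.9
eef_pos: [341.8, 281.2, 8.6]
orientation: [0.095, 0.995, 0.001, 0.001]
ft_force: [0.6, 2.8, 0.2]
gripper_width: 0.33
grasp_force: 0.7
```

```bash
python3 -c "
from h import *
plan((339,284,140,79.2))"
```

```text
t 8.9 pos [341.8 281.2   8.6] yang 79.1 tz [ 0.003  0.002 -1.   ] f [0.6 2.8 0.2] tq [ 0.27 -0.06 -0.  ] w 30.3 q6 -0.7
-> (339, 284, 140, 79.2) cm [  0.29   0.26 -13.14] rv [ 0.003  0.002 -0.002]
```

step_arm(
  xyz=[
    [0,0,0],
    [0,0,0],
    [0,0,0],
    [0,0,-1],
    [0,0,-4],
    [0,0,-8],
    [0,0,-12],
    [0,0,-14],
  ],
  angular=[
    [0,0,0],
    [0,0,0],
    [0,0,0],
    [0,0,0],
    [0,0,0],
    [0,0,0],
    [0,0,0],
    [0,0,0],
  ],
  fingers=[-1,-1,-1,-1,-1,-1,-1,-1],
)

```text
time: 9.57
eef_pos: [341.1, 280.9, 151.8]
orientation: [0.095, 0.996, 0.001, 0.001]
ft_force: [1.8, 0.7, -3.0]
gripper_width: 0.301
grasp_force: 30.0
```

```bash
python3 - <<'E'
from h import *
plan((590,-108,160,8.1))
c=capture("scene");t=capture("top")
f=lambda a:cv2.resize(a,(400,300),interpolation=cv2.INTER_CUBIC)
save("crop4.png",np.hstack([f(c["color"][110:230,270:430]),f(t["color"][200:320,110:270])]))
E
```

```text
t 9.57 pos [341.1 280.9 151.8] yang 79.1 tz [ 0.003  0.002 -1.   ] f [ 1.8  0.7 -3. ] tq [ 0.1  -0.1  -0.03] w 27.7 q6 -0.7
-> (590, -108, 160, 8.1) cm [-31.78 -33.5   -0.84] rv [0.004 0.    1.24 ]
```

View pics/crop4.png

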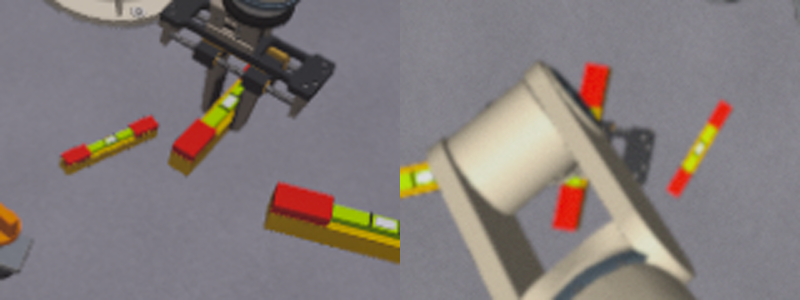

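step_arm(
  xyz=[
    [-31.8,-33.5,-0.6],
    [-31.8,-33.5,-0.6],
    [-31.8,-33.5,-0.6],
    [-31.8,-33.5,-0.6],
    [-31.8,-33.5,-0.6],
    [-31.8,-33.5,-0.6],
    [-31.8,-33.5,-0.6],
    [-31.8,-33.5,-0.6],
  ],
  angular=[
    [0,0,1.24],
    [0,0,1.24],
    [0,0,1.24],
    [0,0,1.24],
    [0,0,1.24],
    [0,0,1.24],
    [0,0,1.24],
    [0,0,1.24],
  ],
  fingers=[-1,-1,-1,-1,-1,-1,-1,-1],
)

```text
time: 10.33
eef_pos: [519.4, -2.5, 150.1]
orientation: [0.563, 0.826, -0.001, -0.001]
ft_force: [0.7, 1.1, -3.4]
gripper_width: 0.302
grasp_force: 30.0
```

```bash
python3 -c "
from h import *
plan((590,-108,150,8.1))"
```

```text
t 10.33 pos [519.4  -2.5 150.1] yang 21.5 tz [-0.003  0.    -1.   ] f [ 0.7  1.1 -3.4] tq [-0.02 -0.05  0.04] w 27.7 q6 -0.38
-> (590, -108, 150, 8.1) cm [-1.24e+01  2.71e+00 -1.00e-02] rv [-0.003 -0.001  0.233]
```

step_arm(
  xyz=[
    [-12.4,2.7,0],
    [-12.4,2.7,0],
    [-12.4,2.7,0],
    [-12.4,2.7,0],
    [-12.4,2.7,0],
    [-12.4,2.7,0],
  ],
  angular=[
    [0,0,0.233],
    [0,0,0.233],
    [0,0,0.233],
    [0,0,0.233],
    [0,0,0.233],
    [0,0,0.233],
  ],
  fingers=[-1,-1,-1,-1,-1,-1],
)

```text
time: 10.83
eef_pos: [589.5, -105.1, 149.7]
orientation: [0.653, 0.757, -0.001, -0.002]
ft_force: [0.5, 1.3, -2.2]
gripper_width: 0.302
grasp_force: 30.0
```

```bash
python3 -c "
from h import *
plan((590.5,-110,100,8.1))"
```

```text
t 10.83 pos [ 589.5 -105.1  149.7] yang 8.4 tz [-0.004  0.001 -1.   ] f [ 0.5  1.3 -2.2] tq [-0.1   0.11 -0.02] w 27.8 q6 -0.33
-> (590.5, -110, 100, 8.1) cm [-0.51  0.05  4.97] rv [-0.003 -0.001  0.006]
```

step_arm(
  xyz=[
    [-0.4,0,1.5],
    [-0.4,0,3],
    [-0.4,0,4.5],
    [-0.4,0,5.2],
    [-0.4,0,5.2],
    [-0.4,0,5.2],
  ],
  angular=[
    [0,0,0],
    [0,0,0],
    [0,0,0],
    [0,0,0],
    [0,0,0],
    [0,0,0],
  ],
  fingers=[-1,-1,-1,-1,-1,-1],
)

```text
time: 11.33
eef_pos: [591.2, -108.4, 99.4]
orientation: [0.652, 0.758, -0.0, -0.001]
ft_force: [-0.2, 0.0, -2.1]
gripper_width: 0.302
grasp_force: 30.0
```

step_arm(
  xyz=[
    [0,0,0.2],
    [0,0,0.3],
    [0,0,0.3],
  ],
  angular=[
    [0,0,0],
    [0,0,0],
    [0,0,0],
  ],
  fingers=[-1,-1,-1],
)

```text
time: 11.58
eef_pos: [592.1, -109.3, 97.0]
orientation: [0.653, 0.757, 0.0, 0.0]
ft_force: [-0.1, 0.1, -3.5]
gripper_width: 0.303
grasp_force: 30.0
```

```bash
python3 -c "
from h import *
plan((590.5,-110,93,8.1))"
```

```text
t 11.58 pos [ 592.1 -109.3   97. ] yang 8.5 tz [ 0.001 -0.    -1.   ] f [-0.1  0.1 -3.5] tq [-0.1   0.05  0.03] w 27.9 q6 -0.33
-> (590.5, -110, 93, 8.1) cm [-0.04 -0.17  0.4 ] rv [0.001 0.    0.007]
```

step_arm(
  xyz=[
    [0,-0.1,0.2],
    [0,-0.1,0.4],
    [0,-0.1,0.4],
  ],
  angular=[
    [0,0,0],
    [0,0,0],
    [0,0,0],
  ],
  fingers=[-1,-1,-1],
)

```text
time: 11.83
eef_pos: [590.8, -109.6, 92.3]
orientation: [0.653, 0.757, -0.0, 0.0]
ft_force: [0.6, 0.9, -1.8]
gripper_width: 0.304
grasp_force: 30.0
```

step_arm(
  xyz=[
    [0,0,0.2],
    [0,0,0.3],
    [0,0,0.3],
  ],
  angular=[
    [0,0,0],
    [0,0,0],
    [0,0,0],
  ],
  fingers=[-1,-1,-1],
)

```text
time: 12.08
eef_pos: [591.0, -109.6, 89.5]
orientation: [0.653, 0.757, 0.0, 0.0]
ft_force: [0.0, 0.7, 0.1]
gripper_width: 0.301
grasp_force: 30.0
```

```bash
python3 -c "
from h import *
plan((590.5,-110,93,8.1))"
```

```text
t 12.08 pos [ 591.  -109.6   89.5] yang 8.5 tz [ 0. -0. -1.] f [0.  0.7 0.1] tq [-0.24  0.06  0.02] w 27.7 q6 -0.33
-> (590.5, -110, 93, 8.1) cm [-0.03 -0.05 -0.35] rv [0.    0.    0.007]
```

step_arm(
  xyz=[
    [0,0,0],
    [0,0,0],
    [0,0,0],
    [0,0,0],
    [0,0,-2],
    [0,0,-5],
    [0,0,-8],
    [0,0,-9],
  ],
  angular=[
    [0,0,0],
    [0,0,0],
    [0,0,0],
    [0,0,0],
    [0,0,0],
    [0,0,0],
    [0,0,0],
    [0,0,0],
  ],
  fingers=[-0.25,-0.1,0,0,0,0,0,0],
)

```text
time: 12.75
eef_pos: [592.9, -109.9, 183.7]
orientation: [0.653, 0.757, 0.001, 0.002]
ft_force: [0.1, -0.3, 0.1]
gripper_width: 0.5
grasp_force: 0.0
```

```bash
python3 - <<'E'
from h import *
plan((560,104,180,-15),(560,104,84,-15))
c=capture("scene");t=capture("top")
f=lambda a:cv2.resize(a,(400,300),interpolation=cv2.INTER_CUBIC)
save("crop5.png",np.hstack([f(c["color"][145:235,150:270]),f(t["color"][145:220,260:360])]))
E
```

```text
t 12.75 pos [ 592.9 -109.9  183.7] yang 8.5 tz [ 0.005 -0.001 -1.   ] f [ 0.1 -0.3  0.1] tq [-0.06  0.02 -0.03] w 46.0 q6 -0.33
-> (560, 104, 180, -15) cm [21.64 -0.1   0.33] rv [0.005 0.001 0.41 ]
-> (560, 104, 84, -15) cm [21.66 -0.15  9.93] rv [0.005 0.001 0.41 ]
```

View pics/crop5.png

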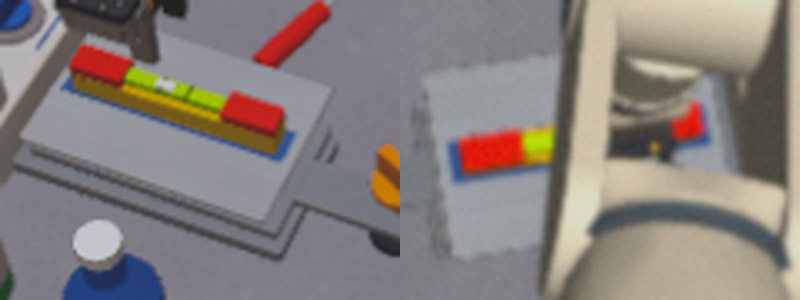

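step_arm(
  xyz=[
    [21.6,-0.1,0.5],
    [21.6,-0.1,0.5],
    [21.6,-0.1,0.5],
    [21.6,-0.1,0.5],
    [21.6,-0.1,0.5],
    [21.6,-0.1,0.5],
    [21.6,-0.1,0.5],
    [21.6,-0.1,0.5],
  ],
  angular=[
    [0,0,0.41],
    [0,0,0.41],
    [0,0,0.41],
    [0,0,0.41],
    [0,0,0.41],
    [0,0,0.41],
    [0,0,0.41],
    [0,0,0.41],
  ],
  fingers=[0,0,0,0,0,0,0,0],
)

```text
time: 13.52
eef_pos: [557.0, 104.4, 172.9]
orientation: [0.793, 0.61, -0.001, -0.0]
ft_force: [-0.4, 0.1, -0.4]
gripper_width: 0.496
grasp_force: 0.0
```

```bash
cat >> h.py <<'E'
def bubble(show=True):
    out=[]
    for n in("scene","top"):
        c=capture(n)
        e1=np.array([np.cos(np.radians(98.3)),np.sin(np.radians(98.3)),0]); 
        im=c["color"].astype(float); hsv=cv2.cvtColor(c["color"],cv2.COLOR_RGB2HSV).astype(int)
        # rectify: sample top plane at z=118 along level axis, 1mm grid
        ctr=np.array([590.5,-107.5,118.]); e2=np.array([-e1[1],e1[0],0])
        u=np.arange(-110,111); v=np.arange(-25,26)
        P=ctr+u[None,:,None]*e1+v[:,None,None]*e2
        m=proj(c,P.reshape(-1,3)).reshape(len(v),len(u),2).astype(np.float32)
        r=cv2.remap(c["color"],m[...,0],m[...,1],cv2.INTER_LINEAR); out.append(cv2.resize(r,None,fx=3.4,fy=3.4,interpolation=cv2.INTER_NEAREST))
        h=cv2.cvtColor(r,cv2.COLOR_RGB2HSV).astype(int)
        red=((h[...,0]<8)|(h[...,0]>172))&(h[...,1]>150)
        ys,xs=np.nonzero(red); 
        if len(xs)<200: print(n,"occluded"); continue
        col=red.sum(0)>8; a=u[col]; inn=(a[a<0].max() if (a<0).any() else None, a[a>0].min() if (a>0).any() else None)
        yv=int(np.median(ys)); reg=slice(max(0,yv-6),yv+7)
        w=np.clip(r[reg].min(2).astype(float)-110,0,None); w[:, (u<-45)|(u>45)]=0
        b=(w.sum(0)*u).sum()/max(w.sum(),1)
        print(n,"inner red edges",inn,"rows",yv-25,"white",w.sum().round(),"bubble u",b.round(1), "rel mid",(b-sum(inn)/2).round(1) if None not in inn else None)
    if show: save(show,np.vstack(out))
E
python3 -c "
from h import *
plan((560,104,88,-15))
bubble('bub1.png')"
```

```text
t 13.52 pos [557.  104.4 172.9] yang -14.9 tz [-0.002 -0.001 -1.   ] f [-0.4  0.1 -0.4] tq [-0.07  0.11 -0.03] w 45.6 q6 0.44
-> (560, 104, 88, -15) cm [0.05 0.31 8.49] rv [-0.002  0.001  0.002]
scene inner red edges (np.int64(-46), np.int64(53)) rows -5 white 8824.0 bubble u -12.1 rel mid -15.6
top inner red edges (np.int64(-49), np.int64(54)) rows 1 white 9696.0 bubble u -12.2 rel mid -14.7
```

View pics/bub1.png

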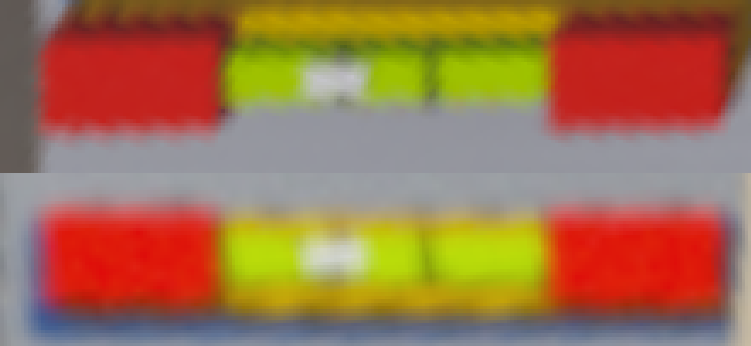

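step_arm(
  xyz=[
    [0,0.3,0],
    [0,0.3,3],
    [0,0.3,6],
    [0,0.3,8.6],
    [0,0.3,8.6],
    [0,0.3,8.6],
    [0,0.3,8.6],
  ],
  angular=[
    [0,0,0],
    [0,0,0],
    [0,0,0],
    [0,0,0],
    [0,0,0],
    [0,0,0],
    [0,0,0],
  ],
  fingers=[0,0,0,0,0,0,0],
)

```text
time: 14.2
eef_pos: [561.8, 102.6, 89.6]
orientation: [0.794, 0.608, 0.0, 0.0]
ft_force: [0.7, 0.1, 0.7]
gripper_width: 0.499
grasp_force: 0.0
```

step_arm(
  xyz=[
    [0,0,0],
    [0,0,0],
    [0,0,0],
    [0,0,0],
    [0,0,0],
  ],
  angular=[
    [0,0,0],
    [0,0,0],
    [0,0,0],
    [0,0,0],
    [0,0,0],
  ],
  fingers=[-0.4,-0.7,-1,-1,-1],
)

```text
time: 14.62
eef_pos: [560.8, 103.3, 89.0]
orientation: [0.793, 0.609, 0.0, -0.0]
ft_force: [-9.4, 2.4, 6.4]
gripper_width: 0.164
grasp_force: 5.0
```

```bash
python3 -c "
from h import *
plan((560,104,86,-15))
bubble('b2.png')"
```

```text
t 14.62 pos [560.8 103.3  89. ] yang -15.0 tz [ 0.  0. -1.] f [-9.4  2.4  6.4] tq [ 0.21  1.94 -0.09] w 15.1 q6 0.44
-> (560, 104, 86, -15) cm [ 0.05 -0.1   0.3 ] rv [ 0. -0. -0.]
scene inner red edges (np.int64(-46), np.int64(53)) rows -5 white 8598.0 bubble u -12.1 rel mid -15.6
top inner red edges (np.int64(-49), np.int64(54)) rows 1 white 9892.0 bubble u -12.2 rel mid -14.7
```

step_arm(
  xyz=[
    [0,-0.1,0],
    [0,-0.1,0],
    [0,-0.1,0],
    [0,-0.1,0],
    [0,-0.1,0],
    [0,-0.1,0],
    [0,-0.1,0],
    [0,-0.1,0],
  ],
  angular=[
    [0,0,0],
    [0,0,0.12],
    [0,0,0.24],
    [0,0,0.36],
    [0,0,0.48],
    [0,0,0.6],
    [0,0,0.72],
    [0,0,0.84],
  ],
  fingers=[-1,-1,-1,-1,-1,-1,-1,-1],
)

```text
time: 15.38
eef_pos: [560.0, 103.9, 89.0]
orientation: [0.973, 0.229, 0.0, -0.0]
ft_force: [-2.3, 1.9, 6.5]
gripper_width: 0.15
grasp_force: 29.9
```

step_arm(
  xyz=[
    [0,0,0],
    [0,0,0],
    [0,0,0],
    [0,0,0],
    [0,0,0],
    [0,0,0],
    [0,0,0],
    [0,0,0],
  ],
  angular=[
    [0,0,0.12],
    [0,0,0.2],
    [0,0,0.2],
    [0,0,0.2],
    [0,0,0.2],
    [0,0,0.2],
    [0,0,0.2],
    [0,0,0.2],
  ],
  fingers=[-1,-1,-1,-1,-1,-1,-1,-1],
)

```text
time: 16.05
eef_pos: [559.9, 104.1, 89.0]
orientation: [0.991, 0.134, 0.0, -0.0]
ft_force: [-2.3, 1.7, 5.9]
gripper_width: 0.148
grasp_force: 29.9
```

step_arm(
  xyz=[
    [0,0,0],
    [0,0,0],
    [0,0,0],
    [0,0,0],
    [0,0,0],
    [0,0,0],
    [0,0,0],
    [0,0,0],
  ],
  angular=[
    [0,0,0],
    [0,0,0],
    [0,0,0],
    [0,0,0],
    [0,0,0],
    [0,0,0],
    [0,0,0],
    [0,0,0],
  ],
  fingers=[-1,-1,-1,-1,-1,-1,-1,-1],
)

```text
time: 16.72
eef_pos: [559.9, 104.1, 89.0]
orientation: [0.991, 0.134, 0.0, -0.0]
ft_force: [-2.8, 3.4, 5.4]
gripper_width: 0.149
grasp_force: 29.9
```

step_arm(
  xyz=[
    [0,0,0],
    [0,0,0],
    [0,0,0],
    [0,0,0],
    [0,0,0],
    [0,0,0],
    [0,0,0],
    [0,0,0],
  ],
  angular=[
    [0,0,0],
    [0,0,0],
    [0,0,0],
    [0,0,0],
    [0,0,0],
    [0,0,0],
    [0,0,0],
    [0,0,0],
  ],
  fingers=[-1,-1,-1,-1,-1,-1,-1,-1],
)

```text
time: 17.38
eef_pos: [559.9, 104.1, 89.0]
orientation: [0.991, 0.134, 0.0, -0.0]
ft_force: [-1.8, 2.5, 5.3]
gripper_width: 0.146
grasp_force: 29.9
```

```bash
python3 -c "
from h import *
plan()
bubble('b3.png')"
```

```text
t 17.38 pos [559.9 104.1  89. ] yang -74.6 tz [ 0.     0.001 -1.   ] f [-1.8  2.5  5.3] tq [ 0.41  0.62 -0.09] w 13.4 q6 1.48
scene inner red edges (np.int64(-47), np.int64(51)) rows -4 white 8988.0 bubble u 0.5 rel mid -1.5
top inner red edges (np.int64(-50), np.int64(52)) rows 0 white 11918.0 bubble u 0.8 rel mid -0.2
```

step_arm(
  xyz=[
    [0,0,0],
    [0,0,0],
    [0,0,0],
    [0,0,0],
    [0,0,0],
    [0,0,-3],
    [0,0,-6],
    [0,0,-8],
  ],
  angular=[
    [0,0,0.05],
    [0,0,0.05],
    [0,0,0.05],
    [0,0,0.05],
    [0,0,0.05],
    [0,0,0.05],
    [0,0,0.05],
    [0,0,0.05],
  ],
  fingers=[-1,-1,-0.4,-0.1,0,0,0,0],
)

```text
time: 18.15
eef_pos: [560.5, 103.4, 170.4]
orientation: [0.994, 0.109, 0.001, 0.0]
ft_force: [1.0, 0.7, 0.4]
gripper_width: 0.499
grasp_force: 0.0
```

```bash
python3 -c "
from h import *
plan((590,-106,165,-81.7))"
```

```text
t 18.15 pos [560.5 103.4 170.4] yang -77.5 tz [ 0.001  0.    -1.   ] f [1.  0.7 0.4] tq [-0.08  0.11  0.01] w 45.9 q6 1.53
-> (590, -106, 165, -81.7) cm [-1.67 21.08  0.55] rv [ 0.    -0.001  0.074]
```

step_arm(
  xyz=[
    [-1.7,21,0.4],
    [-1.7,21,0.4],
    [-1.7,21,0.4],
    [-1.7,21,0.4],
    [-1.7,21,0.4],
    [-1.7,21,0.4],
    [-1.7,21,0.4],
    [-1.7,21,0.4],
  ],
  angular=[
    [0,0,0.074],
    [0,0,0.074],
    [0,0,0.074],
    [0,0,0.074],
    [0,0,0.074],
    [0,0,0.074],
    [0,0,0.074],
    [0,0,0.074],
  ],
  fingers=[1,1,1,1,1,1,1,1],
)

```text
time: 18.82
eef_pos: [588.6, -105.1, 164.2]
orientation: [0.997, 0.072, -0.0, -0.0]
ft_force: [0.2, -0.1, -0.1]
gripper_width: 0.999
grasp_force: 0.0
```

```bash
python3 -c "
from h import *
plan((590,-106,132,-81.7))
bubble('b4.png')"
```

```text
t 18.82 pos [ 588.6 -105.1  164.2] yang -81.8 tz [-0.001  0.    -1.   ] f [ 0.2 -0.1 -0.1] tq [-0.08  0.23  0.01] w 91.9 q6 1.25
-> (590, -106, 132, -81.7) cm [0.13 0.11 3.22] rv [-0.001  0.001 -0.001]
scene inner red edges (np.int64(-47), np.int64(51)) rows -4 white 8934.0 bubble u 1.0 rel mid -1.0
top inner red edges (np.int64(-50), np.int64(61)) rows 7 white 19770.0 bubble u 6.1 rel mid 0.6
```

View pics/b4.png

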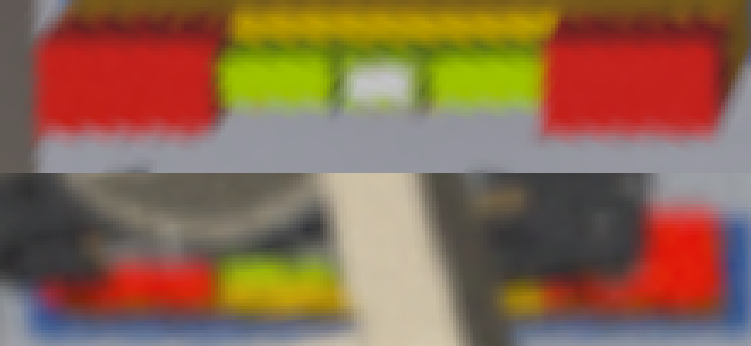

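The bubble stands centred between the two lines in the scene view, at about (380,80). Now I press.

step_arm(
  xyz=[
    [0.1,0.1,1.5],
    [0.1,0.1,3],
    [0.1,0.1,3.6],
    [0.1,0.1,3.6],
    [0.1,0.1,3.6],
    [0.1,0.1,3.6],
  ],
  angular=[
    [0,0,0],
    [0,0,0],
    [0,0,0],
    [0,0,0],
    [0,0,0],
    [0,0,0],
  ],
  fingers=[1,1,1,1,1,1],
)

```text
time: 19.42
eef_pos: [590.5, -105.6, 129.2]
orientation: [0.997, 0.073, 0.0, 0.0]
ft_force: [0.2, -0.0, 0.6]
gripper_width: 1.001
grasp_force: 0.0
```

step_arm(
  xyz=[
    [0,0,0.2],
    [0,0,0.4],
    [0,0,0.4],
    [0,0,0.4],
  ],
  angular=[
    [0,0,0],
    [0,0,0],
    [0,0,0],
    [0,0,0],
  ],
  fingers=[1,1,1,1],
)

```text
time: 19.75
eef_pos: [590.1, -106.1, 124.6]
orientation: [0.997, 0.072, 0.0, 0.0]
ft_force: [-0.1, -0.0, 1.1]
gripper_width: 0.996
grasp_force: 0.0
```

step_arm(
  xyz=[
    [0,0,0.1],
    [0,0,0.2],
    [0,0,0.2],
    [0,0,0.2],
  ],
  angular=[
    [0,0,0],
    [0,0,0],
    [0,0,0],
    [0,0,0],
  ],
  fingers=[1,1,1,1],
)

```text
time: 20.08
eef_pos: [590.0, -106.1, 122.4]
orientation: [0.997, 0.072, -0.0, -0.0]
ft_force: [-0.1, 0.0, 0.6]
gripper_width: 0.998
grasp_force: 0.0
```

```bash
python3 -c "
from h import *
plan()"
```

```text
t 20.08 pos [ 590.  -106.1  122.4] yang -81.7 tz [-0.  0. -1.] f [-0.1  0.   0.6] tq [ 0.    0.14 -0.02] w 91.8 q6 1.25
```

step_arm(
  xyz=[
    [0,0,0.1],
    [0,0,0.2],
    [0,0,0.2],
    [0,0,0.2],
  ],
  angular=[
    [0,0,0],
    [0,0,0],
    [0,0,0],
    [0,0,0],
  ],
  fingers=[1,1,1,1],
)

```text
time: 20.42
eef_pos: [590.0, -106.1, 120.4]
orientation: [0.997, 0.072, -0.0, -0.0]
ft_force: [0.6, 0.1, -0.5]
gripper_width: 1.002
grasp_force: 0.0
```

step_arm(
  xyz=[
    [0,0,0.1],
    [0,0,0.2],
    [0,0,0.2],
    [0,0,0.2],
  ],
  angular=[
    [0,0,0],
    [0,0,0],
    [0,0,0],
    [0,0,0],
  ],
  fingers=[1,1,1,1],
)

```text
time: 20.75
eef_pos: [590.1, -106.1, 118.6]
orientation: [0.997, 0.072, 0.0, -0.0]
ft_force: [-0.2, -0.2, 2.1]
gripper_width: 1.002
grasp_force: 0.9
```

step_arm(
  xyz=[
    [0,0,0.1],
    [0,0,0.2],
    [0,0,0.2],
    [0,0,0.2],
  ],
  angular=[
    [0,0,0],
    [0,0,0],
    [0,0,0],
    [0,0,0],
  ],
  fingers=[1,1,1,1],
)

```text
time: 21.08
eef_pos: [590.2, -106.1, 116.6]
orientation: [0.997, 0.072, 0.0, 0.0]
ft_force: [-0.5, 0.1, 3.7]
gripper_width: 1.002
grasp_force: 1.9
```

```bash
python3 -c "
from h import *
plan()"
```

```text
t 21.08 pos [ 590.2 -106.1  116.6] yang -81.7 tz [ 0. -0. -1.] f [-0.5  0.1  3.7] tq [0.01 0.29 0.06] w 92.2 q6 1.25
```

step_arm(
  xyz=[
    [0,0,0.1],
    [0,0,0.2],
    [0,0,0.3],
    [0,0,0.3],
    [0,0,0.3],
    [0,0,0.3],
    [0,0,0.3],
    [0,0,0.3],
  ],
  angular=[
    [0,0,0],
    [0,0,0],
    [0,0,0],
    [0,0,0],
    [0,0,0],
    [0,0,0],
    [0,0,0],
    [0,0,0],
  ],
  fingers=[1,1,1,1,1,1,1,1],
)

```text
time: 21.75
eef_pos: [590.2, -106.1, 113.8]
orientation: [0.997, 0.072, 0.0, 0.0]
ft_force: [-1.7, 0.7, 6.6]
gripper_width: 1.0
grasp_force: 3.3
```

step_arm(
  xyz=[
    [0,0,0],
    [0,0,0],
    [0,0,0],
    [0,0,0],
    [0,0,0],
    [0,0,0],
    [0,0,0],
    [0,0,0],
  ],
  angular=[
    [0,0,0],
    [0,0,0],
    [0,0,0],
    [0,0,0],
    [0,0,0],
    [0,0,0],
    [0,0,0],
    [0,0,0],
  ],
  fingers=[1,1,1,1,1,1,1,1],
)

```text
time: 22.42
eef_pos: [590.2, -106.1, 113.8]
orientation: [0.997, 0.072, 0.0, 0.0]
ft_force: [-1.8, 0.3, 6.9]
gripper_width: 0.998
grasp_force: 3.3
```

step_arm(
  xyz=[
    [0,0,0],
    [0,0,0],
    [0,0,0],
    [0,0,0],
    [0,0,0],
    [0,0,0],
    [0,0,0],
    [0,0,0],
  ],
  angular=[
    [0,0,0],
    [0,0,0],
    [0,0,0],
    [0,0,0],
    [0,0,0],
    [0,0,0],
    [0,0,0],
    [0,0,0],
  ],
  fingers=[1,1,1,1,1,1,1,1],
)

```text
time: 23.08
eef_pos: [590.2, -106.1, 113.8]
orientation: [0.997, 0.072, 0.0, 0.0]
ft_force: [-2.0, 1.3, 5.7]
gripper_width: 1.003
grasp_force: 3.3
```

```bash
python3 - <<'E'
from h import *
plan()
bubble('b5.png')
c=capture("scene")
a=cv2.imread("pics/b5.png")[...,::-1][:173]
z=cv2.resize(c["color"][125:225,130:290],(a.shape[1],a.shape[1]*100//160-60),interpolation=cv2.INTER_CUBIC)
save("fin.png",np.vstack([a,z])[:600])
E
```

```text
t 23.08 pos [ 590.2 -106.1  113.8] yang -81.7 tz [ 0. -0. -1.] f [-2.   1.3  5.7] tq [ 0.15  0.45 -0.02] w 92.3 q6 1.25
scene inner red edges (np.int64(-45), np.int64(56)) rows -10 white 7654.0 bubble u 4.2 rel mid -1.3
top inner red edges (None, np.int64(82)) rows 5 white 17026.0 bubble u 7.7 rel mid None
```

View pics/fin.png

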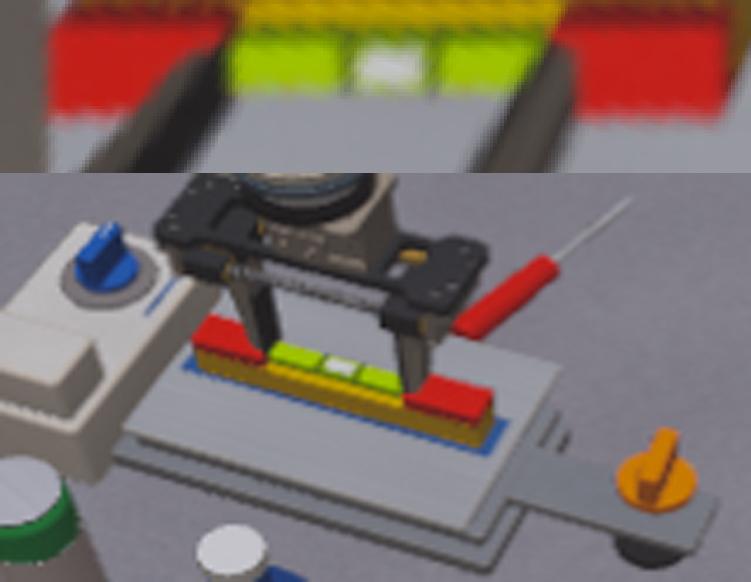

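Both fingers press on the red pads, with the bubble centred between the lines at about (390,62). The push is about 6.6 N; with the level's 3 N the pan is down about 9.7 mm.

```bash
python3 -c "
from rig import ctrl
print(ctrl.finish_job())"
```

```text
the job is handed in; nothing more can be done
None
```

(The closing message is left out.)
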